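# Turn the walnut blank over and meter its marked spot

### The job

The walnut blank lies on the bench with its blue spot underneath: turn it over so that it lies flat with the spot on top. Then take the yellow moisture meter out of its stand and hold it upright with its brass foot on the blue spot, pressing lightly so that the sprung foot goes about halfway in and never hits its stop, and finish while still holding it there. Leave the glue bottle, tape roll and try square alone.

Things in the scene. Friction and masses are not known exactly. Their poses are not given: they have to be found in the camera images.
- blank: Dark walnut block, loose, 120 (own x) x 56 (y) x 32 mm (z), about 0.16 kg. Origin: centre of the face with the blue spot; own z points from it into the wood. At the start that face is down on the bench (own z up); turned over, the origin is 32 mm above the bench, own z down. Own x starts within 25 degrees of the robot's left (+y). It can stand on either end, 120 mm tall.
- mark (a point): Centre of the blue spot, a flat disc 20 mm across on the spot face of the blank, 22 mm from the face's centre along the blank's own +x. Hidden underneath at the start. Axes as the blank's.
- meter: Yellow hand-held meter upright in its stand, loose, 0.15 kg. Case 46 (own x) x 28 (y) x 94 mm tall (z up), parallel sides, screen on -y. Origin: centre of the case's underside, 40 mm above the bench in the stand. Below the case: black nose 18 mm across, 18 mm long, and the sprung brass foot, 9 mm across, out of it to 34 mm below the underside. Lift it straight up 40 mm to clear the stand.
- tip (a point): Centre of the flat end of the brass foot, on the meter's centre line, 34 mm below the case's underside (own z = -0.034) when the foot is fully out. Moves up with the foot.
- foot (a joint): How far the brass foot is pushed in, m: 0 fully out, 0.010 at its hard stop. Spring 400 N/m with 1.6 N preload: starts to move at about 1.6 N, halfway (0.005) at 3.6 N, at the stop 5.6 N.
- stand: Grey stand, fixed to the bench, 85 (x) x 75 (y) x 40 mm tall, with a 25 mm hole in the middle of its top which takes the meter's nose; the meter's case rests on the top. Origin: centre of its underside. Ahead of the blank, to its left or right.
- glue: White glue bottle with orange cap and blue label, 60 mm diameter, 115 mm tall, loose, upright. Origin: centre of its underside. Stands on the other side of the blank from the stand.
- tape: Roll of blue tape lying flat, 90 mm outside diameter, 25 mm tall, loose. Origin: centre of its underside.
- square: Try square lying flat, loose: wooden stock 30 x 110 x 20 mm (own x, y, z) and a steel blade 30 mm wide reaching to 163 mm from the origin along own +x at own y = +0.038. Origin: centre of the stock's underside.
Not all that is in view belongs to the job. Of the things that look like the blank, the middle-sized one is meant.

How it is judged:
By the outcome, as a careful person would: the job done as asked, in the order asked, and still so for the second after the job is handed in, while the arm keeps its last pose, push and grip.
It also fails if it takes over 61 s, if anything falls off the work surface, if the arm or the gripper's body presses on something with over 40 N, if the wrist force passes 120 N, or if a joint passes its speed limit or range.

### The arm

A 6-joint arm with a two-finger parallel gripper is mounted at the origin on the work surface. World frame = base frame: x ahead of the robot, y to its left, z up, the work surface at z = 0. Lengths are in mm, angles in rad, forces in N, time in s.
With the tool pointing down it reaches from about 350 to 875 mm from the base axis. Payload 4.2 kg.
Tool frame: the origin (TCP) lies on the mounting face of the last link; the fingertips stand 173 mm ahead of it and the grasp point (between the pads) lies 155 mm ahead of it; z points along the fingers, y is the line along which they close (so a half turn about z gives the same grasp; the last joint's range is limited). The gripper opens to 85 mm and grips with 20 to 120 N. Pads are 22 mm wide; open, the fingers measure 114 mm over their backs; the gripper's body (76 mm by 85 mm) begins 54 mm behind the grasp point. The pads swing forward as they close: fully open they stand 13 mm farther back than shut.
Start: joints at [-0.992, 0.385, 0.008, 0, -1.194, -0.259], TCP at [196.501, -593.285, 404.712] pointing down, gripper open.
Joint ranges: [-3.14, 3.14], [-1.21, 2.06], [-1.07, 1.41], [-3.16, 2.05], [-2.99, -0.16], [-3.1, 3.1]. Speed limits (rad/s): [2.79, 2.79, 3.14, 3.14, 3.14, 3.14].

### API

Orientations are given as a unit quaternion [x, y, z, w].
In Python, from bench import arm gives the robot as it stands. The module is installed in compiled form; this text tells all that it offers.
- The arm moves only by the tool move_arm, never from a script. Its arguments are lists of equal length, an entry for each row: "fingers": the finger opening in mm, from 0 to 85.4; "travel": the shift along the tool's x, y, z in mm, a list of three; "dr": the turn, a rotation vector about the tool's x, y, z in rad, a list of three. A call has 1 to 10 rows; each row is the pose to reach, as a shift and turn from the pose commanded when the call began, along the tool's axes at that moment; what a row does not reach only later rows make up. A row lasts 1/10 s, in which the tool goes at most 50 mm and 8.59 degrees, less where a joint would pass 70% of its speed; a pose out of reach is approached as far as the arm can. A call with a gripper value outside its range is refused whole. The fingers move at their own pace and stop on an object; the grip force is fixed at half the most. Time passes only in rows, so rows that repeat a pose let the fingers close. It gives the time, the measured TCP pose, the force, the opening and the grip force at its end, in the units of the state.
- arm.read_state(): the state, without advancing time (a new reading comes with each control period).
- arm.get_image(name): name is "side" or "top" or "wrist"; returns the picture (384x512x3 uint8, red, green, blue); there is no depth.
- arm.camera_model(name): a dict with "intrinsics" (3x3 intrinsics, pixels), "pose" (4x4, takes a point from camera to world coordinates). Camera axes: x right, y up, looking along -z (the intrinsics and any distortion apply to the point x, -y, -z); pixel columns grow to the right and rows downward; lengths in mm; the calibration is good to about 2 mm. The wrist camera is an equidistant fisheye: a pixel r from the principal point sees the ray r / f radians off the axis. A picture is of the moment at which its call begins: read the wrist's pose just before it. camera_model takes no time and is no camera call; for the wrist camera it gives the pose at the moment of the call.
- arm.job_done(): hands the job in; it is judged then, once.
The state is a dict: "clock": time; "joints": joint angles; "joint_vel": joint speeds; "joint_efforts": joint torques, N m; "position": TCP position; "ee_rot": TCP orientation; "contact_force": force on the tool from outside, world axes, zero at the start; "wrist_torque": the same for the moment, N m; "gripper_width": finger opening in mm; "grasp_force": force on a finger pad.
Only numpy, scipy, OpenCV 4.12 (cv2) and the standard library are available. Lean on these libraries where they do the work, as an engineer would, in place of code of your own. Each camera call takes 0.05 s, during which the arm holds its last target. There are 200 camera calls.

## Working session

There is one attempt and no reset: what is moved stays moved. The work goes in short steps, Python scripts to look and compute and a tool call to move; the robot and the scene stay as the last step left them, time stands still between calls to the robot, and variables do not carry over. Pictures are saved under pics/ and viewed, at most 10 in all, crops included, and the job is handed in when it is done.

Besides the shell and the picture viewer there is one more tool, called after "Emit:" in YAML: its name, and indented under it one key for each argument. move_arm: Moves the arm, as the interface text tells. Its arguments: {"type":"object","properties":{"fingers":{"type":"array","items":{"type":"number"}},"travel":{"type":"array","items":{"type":"array","items":{"type":"number"}}},"dr":{"type":"array","items":{"type":"array","items":{"type":"number"}}}},"required":["fingers","travel","dr"]}

```bash
mkdir -p pics; cat > h.py <<'E'
import numpy as np, cv2
from bench import arm
def snap(n):
    m=arm.camera_model(n); im=arm.get_image(n); return im,m
def ray(m,uv,fish=False):
    K=np.array(m["intrinsics"]);T=np.array(m["pose"])
    x=(uv[0]-K[0,2])/K[0,0];y=(uv[1]-K[1,2])/K[1,1]
    if fish:
        r=np.hypot(x,y);s=np.sin(r)/r if r>1e-9 else 1;d=np.array([x*s,-y*s,-np.cos(r)])
    else: d=np.array([x,-y,-1.])
    d=T[:3,:3]@d; return T[:3,3],d/np.linalg.norm(d)
def onz(m,uv,z,fish=False):
    o,d=ray(m,uv,fish);return o+d*(z-o[2])/d[2]
def proj(m,p):
    K=np.array(m["intrinsics"]);T=np.array(m["pose"]);c=T[:3,:3].T@(np.array(p)-T[:3,3])
    return np.array([K[0,2]+K[0,0]*c[0]/-c[2],K[1,2]+K[1,1]*-c[1]/-c[2]])
E
python3 - <<'E'
from h import *
ims=[]
for n in("top","side"):
    im,m=snap(n); cv2.imwrite(f"pics/{n}0.png",im[:,:,::-1]); np.save(f"pics/{n}0.npy",im)
    print(n,np.round(m["intrinsics"],1).tolist(),np.round(m["pose"],3).tolist(),[k for k in m])
print(arm.read_state())
E
```

```text
top [[404.0, 0.0, 258.2], [0.0, 404.0, 195.7], [0.0, 0.0, 1.0]] [[0.022, 0.999, -0.049, 473.182], [-1.0, 0.022, 0.004, -67.558], [0.005, 0.049, 0.999, 1286.813], [0.0, 0.0, 0.0, 1.0]] ['intrinsics', 'pose']
side [[461.7, 0.0, 253.3], [0.0, 461.7, 195.8], [0.0, 0.0, 1.0]] [[-0.951, 0.195, -0.241, 271.387], [-0.31, -0.616, 0.724, 746.369], [-0.007, 0.763, 0.646, 747.68], [0.0, 0.0, 0.0, 1.0]] ['intrinsics', 'pose']
{'clock': 0.1, 'joints': array([-9.92368382e-01,  3.85497790e-01,  6.77403792e-03, -4.53540160e-04,
       -1.19399268e+00, -2.58586156e-01]), 'joint_vel': array([ 0.00097696,  0.00049602,  0.00159041,  0.00332521, -0.00034945,
       -0.00054877]), 'joint_efforts': array([ 1.68873999e-04, -3.93320274e+01,  1.88929492e+01,  4.19797406e+00,
       -2.57364416e-03,  1.41628141e-05]), 'position': array([ 196.48350755, -593.12754892,  403.72145574]), 'ee_rot': array([-1.59157459e-01,  9.87252722e-01,  9.62855610e-04, -1.97571596e-04]), 'contact_force': array([-0.52654702,  0.65354947,  1.11019679]), 'wrist_torque': array([ 0.04239594, -0.01713245, -0.04140796]), 'grasp_force': 0.0, 'gripper_width': 85.49353357159889}
```

View pics/top0.png

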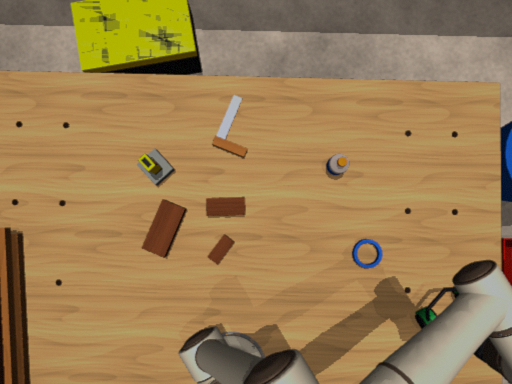

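View pics/side0.png

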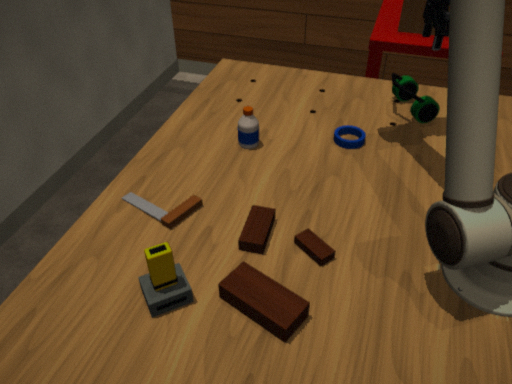

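Top view shows three brown blocks: large (165,228), middle (226,207) and small (221,249). The middle one fits 120x56 mm. The stand with the yellow meter is at (156,167), the glue at (337,166), the tape at (367,254) and the square at (230,130). I'll measure them and confirm with a crop.

```bash
python3 - <<'E'
from h import *
im=np.load("pics/top0.npy"); m=arm.camera_model("top")
hsv=cv2.cvtColor(im,cv2.COLOR_RGB2HSV)
def comps(mask,z,name,amin=60):
    cs,_=cv2.findContours(mask.astype(np.uint8),cv2.RETR_EXTERNAL,cv2.CHAIN_APPROX_NONE)
    for c in cs:
        if cv2.contourArea(c)<amin: continue
        P=np.array([onz(m,p[0],z)[:2] for p in c],np.float32)
        (cx,cy),(w,h),a=cv2.minAreaRect(P)
        b=cv2.boxPoints(((cx,cy),(w,h),a)); e=b[1]-b[0]; f=b[2]-b[1]; l=e if np.hypot(*e)>np.hypot(*f) else f
        print(name,c.reshape(-1,2).mean(0).round(),"c",round(cx),round(cy),"size",round(w),round(h),"longdir",round(np.degrees(np.arctan2(l[1],l[0]))%180,1))
H,S,V=[hsv[...,i].astype(int) for i in range(3)]
roi=np.zeros(H.shape,bool); roi[80:290,80:400]=1
comps(roi&((H<10)|(H>170))&(S>110)&(V<135),32,"brown")
comps(roi&(H>25)&(H<35)&(S>180),134,"yellow",20)
comps(roi&(S<75)&(V>60)&(V<150),40,"grey",100)
comps(roi&(H>8)&(H<20)&(S>200)&(V>180),115,"cap",20)
c=im[140:275,130:355]; cv2.imwrite("pics/crop.png",cv2.resize(c,None,fx=3.5,fy=3.5,interpolation=cv2.INTER_CUBIC)[:,:,::-1])
E
```

```text
yellow [147. 162.] c 618 249 size 45 26 longdir 46.5
grey [155. 167.] c 619 250 size 85 76 longdir 44.9
cap [342. 161.] c 637 -316 size 19 19 longdir 135.9
```

View pics/crop.png

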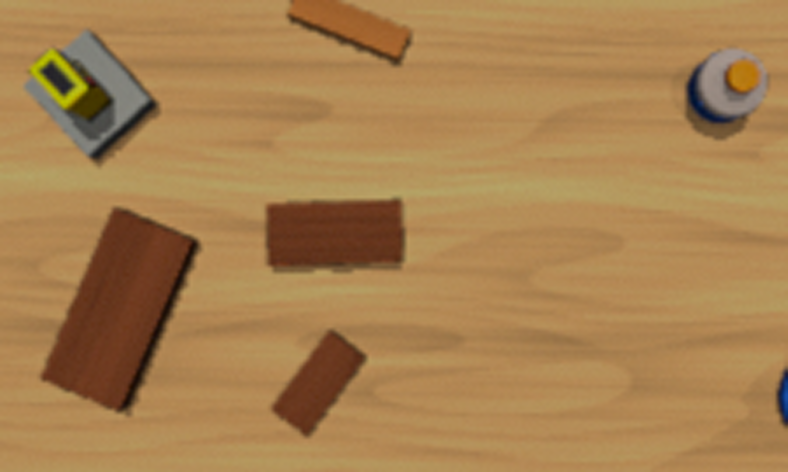

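The crop confirms it: the middle-sized block at crop (335,233), full-picture (226,207), is the blank. Next I'll fix the brown mask.

```bash
python3 - <<'E'
from h import *
im=np.load("pics/top0.npy"); m=arm.camera_model("top")
hsv=cv2.cvtColor(im,cv2.COLOR_RGB2HSV)
for p in((226,207),(165,228),(221,249),(205,180),(229,147)):print(p,hsv[p[1],p[0]])
mask=((im[...,0]<150)&(im[...,0].astype(int)>im[...,2]*1.4)).astype(np.uint8)
mask[:80]=0;mask[290:]=0;mask[:,:100]=0;mask[:,260:]=0
mask[:195,:190]=0
cs,_=cv2.findContours(mask,cv2.RETR_EXTERNAL,cv2.CHAIN_APPROX_NONE)
for c in cs:
    if cv2.contourArea(c)<60: continue
    P=np.array([onz(m,p[0]+0.0,32)[:2] for p in c],np.float32)
    r=cv2.minAreaRect(P);b=cv2.boxPoints(r);e=b[1]-b[0];f=b[2]-b[1];l=e if np.hypot(*e)>np.hypot(*f) else f
    print(c.reshape(-1,2).mean(0).round(),np.round(r[0]),np.round(r[1]),round(np.degrees(np.arctan2(l[1],l[0]))%180,1))
E
```

```text
(226, 207) [ 11 183  99]
(165, 228) [ 10 179 108]
(221, 249) [ 10 178 106]
(205, 180) [ 16 135 168]
(229, 147) [ 14 183 163]
[221. 249.] [367.  40.] [45. 91.] 144.6
[164. 228.] [428. 216.] [ 91. 168.] 158.7
[225. 207.] [497.  30.] [ 64. 124.] 93.2
[231. 151.] [671.  22.] [112.  31.] 82.7
```

```bash
cat > plan.py <<'E'
import json,os,sys
from h import *
from scipy.spatial.transform import Rotation as Ro
F="cmd.json"
def get():
    if os.path.exists(F): d=json.load(open(F));return np.array(d["p"]),Ro.from_quat(d["q"])
    s=arm.read_state();return np.array([196.501,-593.285,404.712]),Ro.from_quat(s["ee_rot"])
def put(p,R): json.dump({"p":list(p),"q":list(R.as_quat())},open(F,"w"))
def sent(tr,dr):
    "record the last row I sent"
    p,R=get();put(p+R.apply(tr),R*Ro.from_rotvec(dr))
    s=arm.read_state();p,R=get()
    print("t",round(s["clock"],2),"err mm",np.round(s["position"]-p,1),"rot",np.round((R.inv()*Ro.from_quat(s["ee_rot"])).as_rotvec(),3),
      "F",np.round(s["contact_force"],1),"w",round(s["gripper_width"],1),"gf",round(s["grasp_force"],1),"j",np.round(s["joints"],2))
def ori(yaw_y,tilt):
    "tool y at world angle yaw_y deg; tilt deg about tool y from straight down"
    a=np.radians(yaw_y);y=np.array([np.cos(a),np.sin(a),0]);z=np.array([0,0,-1.]);x=np.cross(y,z)
    return Ro.from_matrix(np.stack([x,y,z],1))*Ro.from_rotvec([0,np.radians(tilt),0])
def to(G,R,back=0,d=155,frm=None):
    "shift and turn to bring the grasp point to G (backed off along tool z)"
    p0,R0=get() if frm is None else frm
    p=np.array(G)-R.apply([0,0,d+back])
    tr=R0.inv().apply(p-p0);dr=(R0.inv()*R).as_rotvec()
    print("travel",np.round(tr,1).tolist(),"dr",np.round(dr,4).tolist(),"tcp",p.round())
    return tr,dr
E
python3 - <<'E'
from plan import *
R=ori(183.2,-45)
to([499,8,22],R,back=100); print(R.as_matrix().round(2))
E
```

```text
travel [-429.1, 301.3, 203.0] dr [-0.5099, -0.667, -1.2357] tcp [ 509. -172.  202.]
[[ 0.04 -1.   -0.04]
 [-0.71 -0.06  0.71]
 [-0.71  0.   -0.71]]
```

Emit:
move_arm:
  fingers: [85, 85, 85, 85, 85, 85, 85, 85, 85, 85]
  travel:
    - [-429, 301, 203]
    - [-429, 301, 203]
    - [-429, 301, 203]
    - [-429, 301, 203]
    - [-429, 301, 203]
    - [-429, 301, 203]
    - [-429, 301, 203]
    - [-429, 301, 203]
    - [-429, 301, 203]
    - [-429, 301, 203]
  dr:
    - [-0.51, -0.667, -1.236]
    - [-0.51, -0.667, -1.236]
    - [-0.51, -0.667, -1.236]
    - [-0.51, -0.667, -1.236]
    - [-0.51, -0.667, -1.236]
    - [-0.51, -0.667, -1.236]
    - [-0.51, -0.667, -1.236]
    - [-0.51, -0.667, -1.236]
    - [-0.51, -0.667, -1.236]
    - [-0.51, -0.667, -1.236]

```text
clock: 1.1
position: [475.4, -217.6, 223.3]
ee_rot: [0.673, -0.633, -0.278, -0.263]
contact_force: [0.2, -0.6, 0.4]
gripper_width: 85.0
grasp_force: 0.0
```

```bash
python3 - <<'E'
from plan import *
sent([-429,301,203],[-.51,-.667,-1.236])
E
```

```text
t 1.1 err mm [ 606.8  -52.  -340.9] rot [0.51  0.667 1.236] F [ 0.2 -0.6  0.4] w 85.0 gf 0.0 j [-0.35  0.53 -0.12 -0.72 -1.37  0.73]
```

Emit:
move_arm:
  fingers: [85, 85, 85]
  travel:
    - [0, 0, 0]
    - [0, 0, 0]
    - [0, 0, 0]
  dr:
    - [0, 0, 0]
    - [0, 0, 0]
    - [0, 0, 0]

```text
clock: 1.4
position: [474.4, -219.5, 224.2]
ee_rot: [0.672, -0.635, -0.277, -0.262]
contact_force: [-0.6, -0.1, -0.4]
gripper_width: 85.0
grasp_force: 0.0
```

```bash
python3 - <<'E'
from plan import *
s=arm.read_state();put(s["position"],Ro.from_quat(s["ee_rot"]))
R=ori(183.2,-45);print(s["position"],s["joint_vel"].round(3))
to([499,8,22],R,back=100)
im,m=snap("wrist");cv2.imwrite("pics/w1.png",im[:,:,::-1])
E
```

```text
[ 474.3610262  -219.54504215  224.20103395] [-0.017 -0.015  0.001 -0.001 -0.002  0.002]
travel [-16.8, -37.3, 47.6] dr [-0.0003, -0.0025, 0.0002] tcp [ 509. -172.  202.]
```

View pics/w1.png

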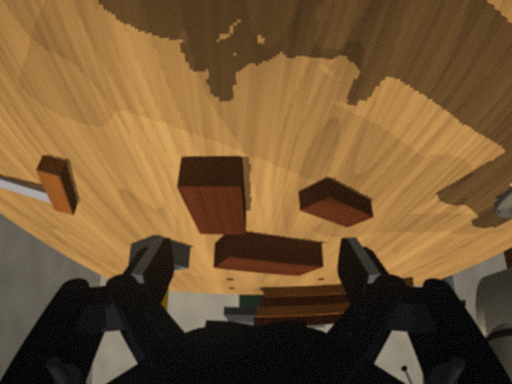

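The wrist view shows the blank at (215,195), with its top face at roughly (180–245, 185–233). The fingers straddle the approach line. I'll check the position by ray.

```bash
python3 - <<'E'
from plan import *
m=arm.camera_model("wrist")
for uv in((180,187),(245,185),(200,233),(246,233)):print(uv,onz(m,uv,32,True).round())
to([499,8,22],ori(183.2,-45),back=100);to([499,8,22],ori(183.2,-45),back=0)
E
```

```text
(180, 187) [528. -28.  32.]
(245, 185) [472. -34.  32.]
(200, 233) [523.  89.  32.]
(246, 233) [468.  84.  32.]
travel [-16.8, -37.3, 47.6] dr [-0.0003, -0.0025, 0.0002] tcp [ 509. -172.  202.]
travel [-17.1, -37.3, 147.6] dr [-0.0003, -0.0025, 0.0002] tcp [ 505. -101.  132.]
```

Emit:
move_arm:
  fingers: [85, 85, 85, 85, 85, 85, 85, 85, 85, 85]
  travel:
    - [-8, -18, 24]
    - [-17, -37, 48]
    - [-17, -37, 48]
    - [-17, -37, 65]
    - [-17, -37, 85]
    - [-17, -37, 105]
    - [-17, -37, 125]
    - [-17, -37, 140]
    - [-17, -37, 148]
    - [-17, -37, 148]
  dr:
    - [0, 0, 0]
    - [0, 0, 0]
    - [0, 0, 0]
    - [0, 0, 0]
    - [0, 0, 0]
    - [0, 0, 0]
    - [0, 0, 0]
    - [0, 0, 0]
    - [0, 0, 0]
    - [0, 0, 0]

```text
clock: 2.45
position: [504.7, -100.5, 130.7]
ee_rot: [0.672, -0.635, -0.278, -0.262]
contact_force: [-0.3, -0.6, 0.0]
gripper_width: 84.9
grasp_force: 0.0
```

Emit:
move_arm:
  fingers: [40, 40, 40, 40, 40, 40, 40, 40, 40, 40]
  travel:
    - [0, 0, 0]
    - [0, 0, 0]
    - [0, 0, 0]
    - [0, 0, 0]
    - [0, 0, 0]
    - [0, 0, 0]
    - [0, 0, 0]
    - [0, 0, 0]
    - [0, 0, 0]
    - [0, 0, 0]
  dr:
    - [0, 0, 0]
    - [0, 0, 0]
    - [0, 0, 0]
    - [0, 0, 0]
    - [0, 0, 0]
    - [0, 0, 0]
    - [0, 0, 0]
    - [0, 0, 0]
    - [0, 0, 0]
    - [0, 0, 0]

```text
clock: 3.45
position: [505.8, -101.5, 132.2]
ee_rot: [0.672, -0.635, -0.276, -0.263]
contact_force: [2.0, -4.4, 5.5]
gripper_width: 55.2
grasp_force: 64.7
```

```bash
python3 - <<'E'
from plan import *
sent([-17,-37,148],[0,0,0])
# plan: lift 80, then rotate +90 -> standing; own +x end down; grasp height 82 from it
s=arm.read_state();p=s["position"];R=Ro.from_quat(s["ee_rot"]);print(p,R.as_matrix().round(3))
put(p,R)
to(p+R.apply([0,0,155])+[0,0,100],R)
E
```

```text
t 3.45 err mm [ 0.9 -0.2  0.9] rot [ 0.002  0.001 -0.002] F [ 2.  -4.4  5.5] w 55.2 gf 64.7 j [-0.16  0.64 -0.19 -0.86 -1.14  0.76]
[ 505.77260641 -101.47150465  132.20120581] [[ 0.042 -0.998 -0.037]
 [-0.708 -0.056  0.704]
 [-0.705 -0.003 -0.709]]
travel [-70.5, -0.3, -70.9] dr [0.0, 0.0, 0.0] tcp [ 506. -101.  232.]
```

```bash
cat >> plan.py <<'E'
def lowz(R,p,B,dims):
    "lowest corner of a carried block, B=(centre, 3x3 axes) in tool frame"
    c,A=B;return min((p+R.apply(c+A@(np.array([i,j,k])*dims/2)))[2] for i in(-1,1) for j in(-1,1) for k in(-1,1))
E
python3 - <<'E'
from plan import *
p=np.array([504.9,-101.3,131.3]);R=ori(183.2,-45);put(p,R)
C=np.array([498,29,16.]);u=ori(183.2,0).as_matrix()@[-1,0,0]
E=R.inv().apply(C+60*u-p);print("E tool",E.round(1))
R2=ori(183.2,45)
p1=p+[0,0,140]
to(p1+R.apply([0,0,155]),R)
for z in (90,1):
    p2=np.array([500,-60,z])-R2.apply(E);to(p2+R2.apply([0,0,155]),R2,frm=(p1,R)); print(R2.inv().apply(p2-p1))
put(p1,R)
# drop in tool axes of R2
print("down 89 in R2 axes",R2.inv().apply([0,0,-89]).round(1))
# swept lowest point
from scipy.spatial.transform import Slerp
A=R.inv().as_matrix()@np.stack([u,np.cross([0,0,1],u),[0,0,1]],1);B=(R.inv().apply(C-p),A)
p2=np.array([500,-60,90])-R2.apply(E)
for t in np.linspace(0,1,7):
    Rt=R*Ro.from_rotvec([0,np.pi/2*t,0]);print(round(lowz(Rt,p1+(p2-p1)*min(1,t*2),B,np.array([120,56,32]))),end=" ")
E
```

```text
E tool [-53.2  -0.4 216.2]
travel [-99.0, 0.0, -99.0] dr [0.0, 0.0, 0.0] tcp [ 505. -101.  271.]
travel [-117.4, 3.0, 104.4] dr [0.0, 1.5708, 0.0] tcp [493.  55. 280.]
[-104.38814399    2.97123242 -117.37345286]
travel [-54.4, 3.0, 167.3] dr [0.0, 1.5708, 0.0] tcp [493.  55. 191.]
[-167.32064751    2.97123242  -54.44094933]
down 89 in R2 axes [-62.9   0.   62.9]
140 98 68 53 50 63 90
```

Emit:
move_arm:
  fingers: [40, 40, 40, 40, 40, 40, 40, 40, 40, 40]
  travel:
    - [-12, 0, -12]
    - [-40, 0, -40]
    - [-70, 0, -70]
    - [-99, 0, -99]
    - [-110, 0, -90]
    - [-120, 0, -80]
    - [-130, 1, -71]
    - [-141, 1, -62]
    - [-151, 2, -52]
    - [-162, 2, -43]
  dr:
    - [0, 0, 0]
    - [0, 0, 0]
    - [0, 0, 0]
    - [0, 0, 0]
    - [0, 0.14, 0]
    - [0, 0.28, 0]
    - [0, 0.42, 0]
    - [0, 0.56, 0]
    - [0, 0.7, 0]
    - [0, 0.84, 0]

```text
clock: 4.45
position: [497.2, -15.3, 276.6]
ee_rot: [0.726, -0.687, 0.023, 0.021]
contact_force: [-0.5, -1.2, -1.6]
gripper_width: 55.1
grasp_force: 63.8
```

```bash
python3 - <<'E'
from plan import *
p=np.array([504.9,-101.3,131.3]);R=ori(183.2,-45);put(p,R)
sent([-162,2,-43],[0,.84,0])
E=np.array([-53.2,-.4,216.2]);R2=ori(183.2,45)
for z in (90,1):
    p2=np.array([500,-60,z])-R2.apply(E);to(p2+R2.apply([0,0,155]),R2)
E
```

```text
t 4.45 err mm [-1.   2.1  0.4] rot [ 0.001  0.007 -0.   ] F [-0.5 -1.2 -1.6] w 55.1 gf 63.8 j [ 0.31  0.31 -0.51  0.09 -0.77 -0.32]
travel [-72.3, 1.0, -8.2] dr [0.0, 0.7308, -0.0] tcp [493.  55. 280.]
travel [-77.1, 1.0, 80.7] dr [0.0, 0.7308, -0.0] tcp [493.  55. 191.]
```

Emit:
move_arm:
  fingers: [40, 40, 40, 40, 40, 40, 40, 40, 40, 40]
  travel:
    - [-12, 0, -1]
    - [-24, 0, -3]
    - [-36, 0, -4]
    - [-48, 1, -5]
    - [-60, 1, -7]
    - [-72, 1, -8]
    - [-73, 1, 12]
    - [-74, 1, 32]
    - [-75.5, 1, 52]
    - [-76.5, 1, 68]
  dr:
    - [0, 0.13, 0]
    - [0, 0.26, 0]
    - [0, 0.39, 0]
    - [0, 0.52, 0]
    - [0, 0.65, 0]
    - [0, 0.731, 0]
    - [0, 0.731, 0]
    - [0, 0.731, 0]
    - [0, 0.731, 0]
    - [0, 0.731, 0]

```text
clock: 5.45
position: [492.5, 55.9, 203.4]
ee_rot: [0.671, -0.635, 0.279, 0.263]
contact_force: [0.7, -0.3, -1.8]
gripper_width: 55.2
grasp_force: 64.0
```

Emit:
move_arm:
  fingers: [40, 40]
  travel:
    - [0, 0, 0]
    - [0, 0, 0]
  dr:
    - [0, 0, 0]
    - [0, 0, 0]

```text
clock: 5.65
position: [493.0, 55.8, 204.4]
ee_rot: [0.671, -0.635, 0.279, 0.263]
contact_force: [1.4, 0.8, -0.5]
gripper_width: 54.9
grasp_force: 64.0
```

```bash
python3 - <<'E'
from plan import *
sent([-76.5,1,68],[0,.731,0])
im,m=snap("side");p,R=get()
print("E now",p+R.apply([-53.2,-.4,216.2]))
c=proj(m,[500,-60,60]).astype(int);print(c)
a=im[max(0,c[1]-130):c[1]+110,max(0,c[0]-160):c[0]+160]
cv2.imwrite("pics/s1.png",cv2.resize(a,None,fx=2.4,fy=2.4,interpolation=cv2.INTER_CUBIC)[:,:,::-1])
E
```

```text
t 5.65 err mm [-0.1  0.7  0.2] rot [0.001 0.002 0.001] F [ 1.4  0.8 -0.5] w 54.9 gf 64.0 j [ 0.47  0.48 -0.82  0.95 -0.93 -1.25]
E now [499.98615442 -59.98646428  13.7121781 ]
[269 188]
```

View pics/s1.png

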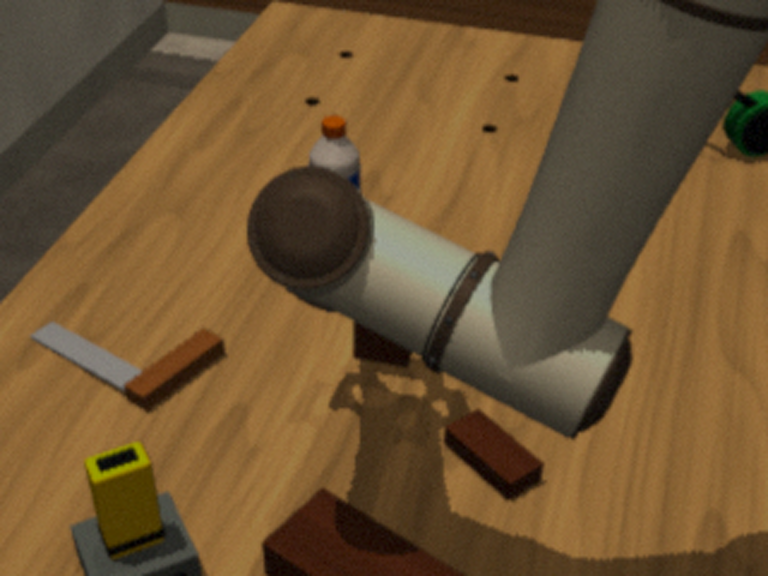

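The blank hangs upright under the wrist, visible at about (380,340) in the crop. Now I'll lower it to contact.

Emit:
move_arm:
  fingers: [40, 40, 40, 40, 40, 40, 40]
  travel:
    - [-3, 0, 3]
    - [-6, 0, 6]
    - [-8, 0, 8]
    - [-8.5, 0, 8.5]
    - [-9, 0, 9]
    - [-9.5, 0, 9.5]
    - [-9.5, 0, 9.5]
  dr:
    - [0, 0, 0]
    - [0, 0, 0]
    - [0, 0, 0]
    - [0, 0, 0]
    - [0, 0, 0]
    - [0, 0, 0]
    - [0, 0, 0]

```text
clock: 6.4
position: [493.1, 55.9, 191.4]
ee_rot: [0.671, -0.634, 0.28, 0.264]
contact_force: [-2.8, 2.6, 5.5]
gripper_width: 55.4
grasp_force: 64.7
```

```bash
python3 - <<'E'
from plan import *
sent([-9.5,0,9.5],[0,0,0]); print(arm.read_state()["wrist_torque"])
E
```

```text
t 6.4 err mm [-0.1  0.7  0.6] rot [ 0.001  0.004 -0.   ] F [-2.8  2.6  5.5] w 55.4 gf 64.7 j [ 0.46  0.5  -0.83  0.98 -0.91 -1.29]
[ 0.87888124  1.08567576 -0.67069003]
```

Emit:
move_arm:
  fingers: [85, 85, 85, 85, 85, 85, 85, 85, 85, 85]
  travel:
    - [0, 0, 0]
    - [0, 0, 0]
    - [0, 0, 0]
    - [0, 0, 0]
    - [0, 0, -5]
    - [0, 0, -20]
    - [0, 0, -45]
    - [0, 0, -70]
    - [0, 0, -90]
    - [0, 0, -90]
  dr:
    - [0, 0, 0]
    - [0, 0, 0]
    - [0, 0, 0]
    - [0, 0, 0]
    - [0, 0, 0]
    - [0, 0, 0]
    - [0, 0, 0]
    - [0, 0, 0]
    - [0, 0, 0]
    - [0, 0, 0]

```text
clock: 7.4
position: [490.3, 121.8, 255.9]
ee_rot: [0.672, -0.634, 0.28, 0.26]
contact_force: [0.4, 1.0, 0.0]
gripper_width: 85.0
grasp_force: 0.0
```

```bash
python3 - <<'E'
from plan import *
sent([0,0,-90],[0,0,0]);im,m=snap("wrist");cv2.imwrite("pics/w2.png",im[:,:,::-1])
p0,R0=get()
# swing up over: mid pose straight down, high; then tilt -45 on the other side
Rm=ori(183.2,0);a=to([500,-60,200],Rm); pm=np.array([500,-60,200])-Rm.apply([0,0,155])
R=ori(183.2,-45);to([500,-60,80],R,back=100,frm=(pm,Rm))
E
```

```text
t 7.4 err mm [0.7 3.1 1.5] rot [ 0.006 -0.001  0.001] F [0.4 1.  0. ] w 85.0 gf 0.0 j [ 0.63  0.42 -0.69  0.74 -1.08 -1.15]
travel [197.7, -0.4, 55.4] dr [0.0, -0.7856, -0.0] tcp [500. -60. 355.]
travel [180.3, 0.0, 94.7] dr [0.0, -0.7854, 0.0] tcp [ 510. -240.  260.]
```

View pics/w2.png

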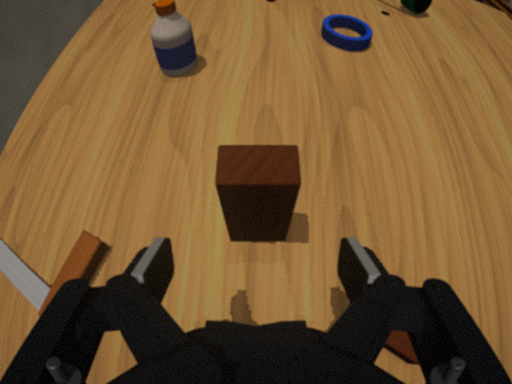

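The blank stands upright, its top face at (217–299, 145–187). Next I'll measure it and swing over to the other side.

```bash
python3 - <<'E'
from plan import *
m=arm.camera_model("wrist")
P=[onz(m,uv,120,True) for uv in((218,187),(299,187),(219,146),(298,146))]
print(np.round(P),np.mean(P,0).round(1))
P=[onz(m,uv,0,True) for uv in((231,240),(287,240))];print(np.round(P))
E
```

```text
[[522. -41. 120.]
 [471. -44. 120.]
 [526. -74. 120.]
 [471. -77. 120.]] [497.5 -59.1 120. ]
[[524. -45.   0.]
 [467. -48.   0.]]
```

Emit:
move_arm:
  fingers: [85, 85, 85, 85, 85, 85, 85]
  travel:
    - [33, 0, 5]
    - [66, 0, 14]
    - [99, 0, 24]
    - [132, 0, 35]
    - [165, 0, 45]
    - [198, 0, 55]
    - [198, 0, 55]
  dr:
    - [0, -0.13, 0]
    - [0, -0.26, 0]
    - [0, -0.39, 0]
    - [0, -0.52, 0]
    - [0, -0.65, 0]
    - [0, -0.785, 0]
    - [0, -0.785, 0]

```text
clock: 8.15
position: [500.2, -62.5, 357.6]
ee_rot: [0.724, -0.69, 0.002, -0.003]
contact_force: [0.5, 0.9, 0.5]
gripper_width: 84.9
grasp_force: 0.0
```

Emit:
move_arm:
  fingers: [85, 85, 85, 85, 85, 85, 85, 85, 85]
  travel:
    - [30, 0, 16]
    - [60, 0, 32]
    - [90, 0, 48]
    - [120, 0, 63]
    - [150, 0, 79]
    - [180, 0, 95]
    - [180, 0, 95]
    - [180, 0, 95]
    - [180, 0, 95]
  dr:
    - [0, -0.13, 0]
    - [0, -0.26, 0]
    - [0, -0.39, 0]
    - [0, -0.52, 0]
    - [0, -0.65, 0]
    - [0, -0.785, 0]
    - [0, -0.785, 0]
    - [0, -0.785, 0]
    - [0, -0.785, 0]

```text
clock: 9.05
position: [509.4, -237.8, 260.6]
ee_rot: [0.672, -0.635, -0.277, -0.261]
contact_force: [-0.4, 0.1, 0.3]
gripper_width: 85.2
grasp_force: 0.0
```

```bash
python3 - <<'E'
from plan import *
sent([198,0,55],[0,-.785,0]);sent([180,0,95],[0,-.785,0])
im,m=snap("wrist")
np.save("pics/w3.npy",im)
mask=((im[...,0]<110)&(im[...,0]>30)&(im[...,0].astype(int)>im[...,2]*1.5)).astype(np.uint8)
cs,_=cv2.findContours(mask,cv2.RETR_EXTERNAL,cv2.CHAIN_APPROX_SIMPLE)
for c in cs:
    if cv2.contourArea(c)>300: print(cv2.boundingRect(c),cv2.approxPolyDP(c,4,True).reshape(-1,2).tolist())
E
```

```text
t 9.05 err mm [   9.8 -177.9  -94.9] rot [-0.002 -0.782 -0.001] F [-0.4  0.1  0.3] w 85.2 gf 0.0 j [-0.36  0.52  0.   -0.7  -1.46  0.65]
t 9.05 err mm [-0.3  1.9 -0. ] rot [-0.002  0.003  0.   ] F [-0.4  0.1  0.3] w 85.2 gf 0.0 j [-0.36  0.52  0.   -0.7  -1.46  0.65]
(262, 238, 95, 79) [[356, 239], [341, 240], [336, 275], [271, 278], [272, 286], [262, 286], [271, 288], [264, 316], [343, 313], [350, 301], [338, 275], [340, 249], [346, 243], [343, 249], [353, 252], [345, 239]]
(154, 237, 39, 64) [[168, 237], [154, 256], [160, 259], [162, 247], [164, 252], [169, 249], [169, 257], [172, 254], [170, 281], [175, 282], [175, 292], [161, 300], [176, 294], [173, 259], [192, 259], [188, 249], [169, 249]]
(473, 169, 39, 45) [[506, 169], [478, 198], [474, 210], [494, 213], [511, 204], [495, 201], [488, 192]]
(321, 160, 64, 46) [[321, 174], [324, 188], [359, 205], [384, 196], [383, 181], [348, 160]]
(442, 140, 58, 45) [[499, 140], [442, 175], [450, 175], [444, 182], [459, 179], [459, 173], [489, 149], [495, 150]]
(456, 139, 56, 50) [[511, 139], [456, 187], [466, 187], [489, 167], [493, 172], [511
[... 335 characters left out ...]
 [[322, 27], [344, 25], [358, 39], [366, 25], [360, 48], [374, 15], [380, 13], [367, 52], [353, 72], [379, 47], [403, 59], [424, 12], [422, 34], [427, 18], [432, 23], [411, 65], [424, 69], [428, 77], [463, 14], [460, 35], [452, 40], [457, 43], [452, 51], [449, 48], [447, 58], [452, 57], [437, 82], [448, 82], [461, 65], [450, 94], [469, 70], [473, 76], [456, 98], [460, 104], [470, 100], [480, 82], [488, 84], [484, 80], [491, 70], [495, 77], [503, 65], [496, 63], [507, 52], [510, 56], [511, 31], [479, 0], [339, 0], [330, 26]]
(171, 0, 162, 70) [[171, 0], [204, 12], [208, 35], [224, 40], [227, 62], [237, 69], [247, 39], [288, 23], [315, 26], [312, 21], [321, 15], [316, 13], [327, 13], [332, 0]]
```

Emit:
move_arm:
  fingers: [85, 85, 85, 85, 85, 85, 85, 85, 85, 85]
  travel:
    - [3.5, 2, 0]
    - [3.5, 2, 10]
    - [3.5, 2, 25]
    - [3.5, 2, 40]
    - [3.5, 2, 55]
    - [3.5, 2, 70]
    - [3.5, 2, 82]
    - [3.5, 2, 90]
    - [3.5, 2, 96]
    - [3.5, 2, 96]
  dr:
    - [0, 0, 0]
    - [0, 0, 0]
    - [0, 0, 0]
    - [0, 0, 0]
    - [0, 0, 0]
    - [0, 0, 0]
    - [0, 0, 0]
    - [0, 0, 0]
    - [0, 0, 0]
    - [0, 0, 0]

```text
clock: 10.1
position: [504.1, -173.5, 189.8]
ee_rot: [0.672, -0.635, -0.277, -0.262]
contact_force: [-1.1, -0.5, 0.1]
gripper_width: 84.8
grasp_force: 0.0
```

Emit:
move_arm:
  fingers: [40, 40, 40, 40, 40, 40, 40, 40, 40, 40]
  travel:
    - [0, 0, 0]
    - [0, 0, 0]
    - [0, 0, 0]
    - [0, 0, 0]
    - [0, 0, 0]
    - [0, 0, 0]
    - [0, 0, 0]
    - [0, 0, 0]
    - [0, 0, 0]
    - [0, 0, 0]
  dr:
    - [0, 0, 0]
    - [0, 0, 0]
    - [0, 0, 0]
    - [0, 0, 0]
    - [0, 0, 0]
    - [0, 0, 0]
    - [0, 0, 0]
    - [0, 0, 0]
    - [0, 0, 0]
    - [0, 0, 0]

```text
clock: 11.1
position: [504.6, -174.2, 191.0]
ee_rot: [0.672, -0.635, -0.276, -0.263]
contact_force: [2.2, -2.7, 6.0]
gripper_width: 55.5
grasp_force: 63.3
```

```bash
python3 - <<'E'
from plan import *
sent([3.5,2,96],[0,0,0])
p,R=get();R=ori(183.2,-45);put(p,R)
# block: standing, centre (498,-60,60); own x down; spot face toward -y. Bottom face later = +y face
C=np.array([498,-60,60.]);n=ori(183.2,0).as_matrix()@[-1,0,0]  # ~ +y
Bt=R.inv().apply(C+16*n-p) # centre of face that ends on bench, in tool
print("Bt",Bt.round(1))
R2=ori(183.2,45)
p1=p+[0,0,100]
print("lift100",R.inv().apply([0,0,100]).round(1))
for z in(80,3):
    p2=np.array([500,-100,z])-R2.apply(Bt);to(p2+R2.apply([0,0,155]),R2,frm=(p1,R))
A=R.inv().as_matrix()@np.stack([[0,0,-1],np.cross([0,0,1],n),-n],1);B=(R.inv().apply(C-p),A)
p2=np.array([500,-100,80])-R2.apply(Bt)
for t in np.linspace(0,1,9):
    Rt=R*Ro.from_rotvec([0,np.pi/2*t,0]);print(round(lowz(Rt,p1+(p2-p1)*t,B,np.array([120,56,32]))),end=" ")
E
```

```text
t 11.1 err mm [0.6 0.4 0.7] rot [ 0.001  0.003 -0.002] F [ 2.2 -2.7  6. ] w 55.5 gf 63.3 j [-0.27  0.58 -0.12 -0.77 -1.29  0.71]
Bt [ -0.4  -0.4 184.5]
lift100 [-70.7   0.  -70.7]
travel [-88.7, 0.2, 201.1] dr [0.0, 1.5708, 0.0] tcp [492.  30. 211.]
travel [-34.3, 0.2, 255.5] dr [0.0, 1.5708, 0.0] tcp [492.  30. 134.]
100 68 45 30 24 26 37 55 80
```

Emit:
move_arm:
  fingers: [40, 40, 40, 40, 40, 40, 40, 40, 40, 40]
  travel:
    - [-15, 0, -15]
    - [-40, 0, -40]
    - [-65, 0, -65]
    - [-85, 0, -85]
    - [-92, 0, -66]
    - [-98, 0, -47]
    - [-105, 0, -27]
    - [-112, 0, -8]
    - [-118, 0, 11]
    - [-125, 0, 30]
  dr:
    - [0, 0, 0]
    - [0, 0, 0]
    - [0, 0, 0]
    - [0, 0, 0]
    - [0, 0.14, 0]
    - [0, 0.28, 0]
    - [0, 0.42, 0]
    - [0, 0.56, 0]
    - [0, 0.7, 0]
    - [0, 0.84, 0]

```text
clock: 12.1
position: [497.3, -63.0, 256.1]
ee_rot: [0.727, -0.686, 0.022, 0.021]
contact_force: [-0.4, -1.4, -2.5]
gripper_width: 55.2
grasp_force: 63.4
```

```bash
python3 - <<'E'
from plan import *
sent([-125,0,30],[0,.84,0])
Bt=np.array([-.4,-.4,184.5]);R2=ori(183.2,45)
for z in (80,10,0):
    p2=np.array([500,-100,z])-R2.apply(Bt);to(p2+R2.apply([0,0,155]),R2)
E
```

```text
t 12.1 err mm [-0.6  2.2 -1.3] rot [-0.     0.007 -0.001] F [-0.4 -1.4 -2.5] w 55.2 gf 63.4 j [ 0.21  0.34 -0.53  0.09 -0.71 -0.23]
travel [-97.7, 0.2, 41.4] dr [0.0, 0.7308, -0.0] tcp [492.  30. 211.]
travel [-101.5, 0.2, 111.3] dr [0.0, 0.7308, -0.0] tcp [492.  30. 141.]
travel [-102.0, 0.2, 121.3] dr [0.0, 0.7308, -0.0] tcp [492.  30. 131.]
```

Emit:
move_arm:
  fingers: [40, 40, 40, 40, 40, 40, 40, 40, 40, 40]
  travel:
    - [-16, 0, 7]
    - [-33, 0, 14]
    - [-49, 0, 21]
    - [-65, 0, 28]
    - [-81, 0, 35]
    - [-98, 0, 41]
    - [-99, 0, 58]
    - [-100, 0, 78]
    - [-101, 0, 98]
    - [-101.5, 0, 111]
  dr:
    - [0, 0.13, 0]
    - [0, 0.26, 0]
    - [0, 0.39, 0]
    - [0, 0.52, 0]
    - [0, 0.65, 0]
    - [0, 0.731, 0]
    - [0, 0.731, 0]
    - [0, 0.731, 0]
    - [0, 0.731, 0]
    - [0, 0.731, 0]

```text
clock: 13.1
position: [491.6, 30.5, 138.5]
ee_rot: [0.672, -0.634, 0.278, 0.265]
contact_force: [0.4, -0.3, -1.9]
gripper_width: 55.2
grasp_force: 63.5
```

Emit:
move_arm:
  fingers: [40, 40, 40, 40, 40, 40, 40]
  travel:
    - [-2, 0, 2]
    - [-4, 0, 4]
    - [-5, 0, 5]
    - [-6, 0, 6]
    - [-6.5, 0, 6.5]
    - [-7, 0, 7]
    - [-7, 0, 7]
  dr:
    - [0, 0, 0]
    - [0, 0, 0]
    - [0, 0, 0]
    - [0, 0, 0]
    - [0, 0, 0]
    - [0, 0, 0]
    - [0, 0, 0]

```text
clock: 13.8
position: [492.8, 30.6, 131.2]
ee_rot: [0.671, -0.634, 0.28, 0.263]
contact_force: [-0.3, 1.0, 1.5]
gripper_width: 55.3
grasp_force: 63.9
```

```bash
python3 - <<'E'
from plan import *
sent([-101.5,0,111],[0,.731,0]);sent([-7,0,7],[0,0,0]);print(arm.read_state()["wrist_torque"])
E
```

```text
t 13.8 err mm [ 0.3  0.7 -9.9] rot [0.002 0.003 0.001] F [-0.3  1.   1.5] w 55.3 gf 63.9 j [ 0.35  0.6  -0.9   1.21 -0.81 -1.47]
t 13.8 err mm [0.3 0.7 0. ] rot [0.002 0.003 0.001] F [-0.3  1.   1.5] w 55.3 gf 63.9 j [ 0.35  0.6  -0.9   1.21 -0.81 -1.47]
[ 1.46855905  0.13930849 -0.08405961]
```

Contact. I'll release, back off, and look.

Emit:
move_arm:
  fingers: [85, 85, 85, 85, 85, 85, 85, 85, 85, 85]
  travel:
    - [-0.5, 0, 0.5]
    - [-0.5, 0, 0.5]
    - [-0.5, 0, 0.5]
    - [-0.5, 0, 0.5]
    - [0, 0, -5]
    - [0, 0, -20]
    - [0, 0, -50]
    - [0, 0, -90]
    - [0, 0, -120]
    - [0, 0, -120]
  dr:
    - [0, 0, 0]
    - [0, 0, 0]
    - [0, 0, 0]
    - [0, 0, 0]
    - [0, 0, 0]
    - [0, 0, 0]
    - [0, 0, 0]
    - [0, 0, 0]
    - [0, 0, 0]
    - [0, 0, 0]

```text
clock: 14.8
position: [488.9, 119.2, 218.1]
ee_rot: [0.672, -0.634, 0.281, 0.259]
contact_force: [0.7, -0.2, -0.8]
gripper_width: 84.8
grasp_force: 0.0
```

```bash
python3 - <<'E'
from plan import *
sent([0,0,-120],[0,0,0]);im,m=snap("wrist");cv2.imwrite("pics/w4.png",im[:,:,::-1]);np.save("pics/w4.npy",im);np.save("pics/w4m.npy",m["pose"])
h=cv2.cvtColor(im,cv2.COLOR_RGB2HSV);k=((h[...,0]>95)&(h[...,0]<130)&(h[...,1]>120)).astype(np.uint8)
n,l,s,c=cv2.connectedComponentsWithStats(k)
for i in range(1,n):
    if s[i,4]>40: print(s[i],c[i].round(1),onz(m,c[i],32,True).round(1))
p,R=get()
Rm=ori(226,0) ;to([618,249,95],Rm,back=80);
E
```

```text
t 14.8 err mm [1.1 4.5 2.1] rot [ 0.009 -0.002  0.001] F [ 0.7 -0.2 -0.8] w 84.8 gf 0.0 j [ 0.62  0.48 -0.74  0.79 -1.01 -1.22]
[ 326    0   52   33 1196] [351.3  15.3] [ 372.6 -377.7   32. ]
[160  31  12  15  42] [165.6  37.3] [ 636.8 -294.9   32. ]
[247 130  23  18 320] [258.2 138.6] [ 501.4 -121.7   32. ]
travel [-9.0, -137.5, -170.3] dr [0.2931, -0.748, -0.7075] tcp [618. 249. 330.]
```

View pics/w4.png

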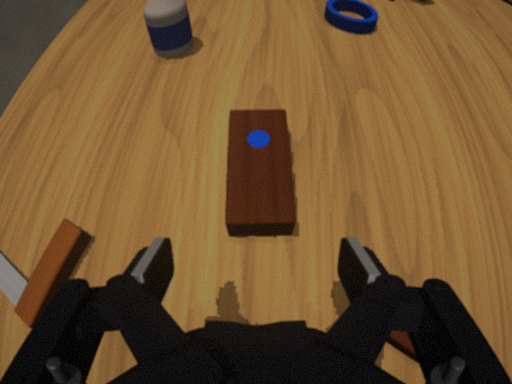

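The blank lies flat with the blue spot on top at pixel (258,139), which is about (501,-122). Now for the meter, gripping across its 28 mm sides.

```bash
python3 - <<'E'
from plan import *
Rm=ori(136,0);print(to([618,249,95],Rm,back=110))
E
```

```text
travel [12.2, -137.5, -191.5] dr [-0.3232, -0.7398, 0.78] tcp [618. 249. 360.]
(array([  12.23119247, -137.47792363, -191.52178726]), array([-0.32319363, -0.739761  ,  0.78003377]))
```

Emit:
move_arm:
  fingers: [85, 85, 85, 85, 85, 85, 85, 85, 85, 85]
  travel:
    - [1, -5, -30]
    - [2, -20, -70]
    - [4, -45, -110]
    - [6, -75, -150]
    - [9, -105, -175]
    - [12, -137.5, -191.5]
    - [12, -137.5, -191.5]
    - [12, -137.5, -191.5]
    - [12, -137.5, -191.5]
    - [12, -137.5, -191.5]
  dr:
    - [-0.04, -0.09, 0.1]
    - [-0.08, -0.18, 0.19]
    - [-0.12, -0.27, 0.28]
    - [-0.16, -0.36, 0.37]
    - [-0.2, -0.45, 0.47]
    - [-0.24, -0.54, 0.57]
    - [-0.28, -0.64, 0.675]
    - [-0.323, -0.74, 0.78]
    - [-0.323, -0.74, 0.78]
    - [-0.323, -0.74, 0.78]

```text
clock: 15.85
position: [617.8, 249.2, 357.7]
ee_rot: [-0.391, 0.92, -0.003, -0.002]
contact_force: [-0.2, 0.4, 0.6]
gripper_width: 85.1
grasp_force: 0.0
```

```bash
python3 - <<'E'
from plan import *
sent([12,-137.5,-191.5],[-.323,-.74,.78]);im,m=snap("wrist");cv2.imwrite("pics/w5.png",im[:,:,::-1])
to([618,249,95],ori(136,0))
h=cv2.cvtColor(im,cv2.COLOR_RGB2HSV);k=((h[...,0]>25)&(h[...,0]<35)&(h[...,1]>150)&(h[...,2]>60)).astype(np.uint8)
n,l,s,c=cv2.connectedComponentsWithStats(k)
for i in range(1,n):
    if s[i,4]>100:print(s[i],c[i])
E
```

```text
t 15.85 err mm [-0.2  0.  -2.1] rot [ 0.003  0.006 -0.001] F [-0.2  0.4  0.6] w 85.1 gf 0.0 j [ 0.63  0.49  0.05  0.   -1.14 -1.4 ]
travel [0.1, -0.1, 109.8] dr [-0.0001, 0.0003, 0.0001] tcp [618. 249. 250.]
[238 207  36  35 641] [253.30265211 228.48829953]
```

View pics/w5.png

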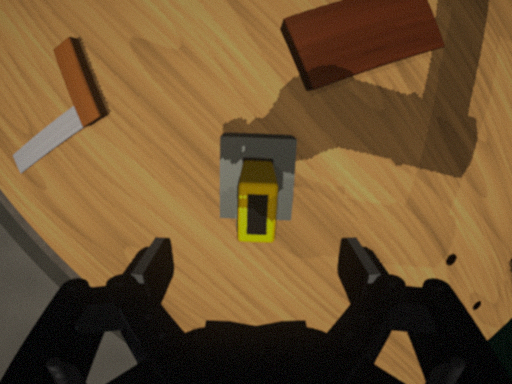

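The meter stands between the fingers. Its top face is about (238–276, 180–242), with its sides parallel to the pads.

```bash
python3 - <<'E'
from plan import *
m=arm.camera_model("wrist")
for uv in((238,242),(275,242),(240,180),(277,180)):print(uv,onz(m,uv,134,True).round(1))
for uv in((220,219),(293,220),(221,133),(296,135)):print(uv,onz(m,uv,40,True).round(1))
E
```

```text
(238, 242) [643.4 258.  134. ]
(275, 242) [624.  276.6 134. ]
(240, 180) [609.4 225.9 134. ]
(277, 180) [591.4 243.2 134. ]
(220, 219) [675.7 255.8  40. ]
(293, 220) [621.1 309.9  40. ]
(221, 133) [610.7 193.7  40. ]
(296, 135) [559.4 245.7  40. ]
```

Emit:
move_arm:
  fingers: [85, 85, 85, 85, 85, 85, 85, 85, 85, 85]
  travel:
    - [0, 1.5, 10]
    - [0, 1.5, 30]
    - [0, 1.5, 50]
    - [0, 1.5, 70]
    - [0, 1.5, 90]
    - [0, 1.5, 103]
    - [0, 1.5, 110]
    - [0, 1.5, 110]
    - [0, 1.5, 110]
    - [0, 1.5, 110]
  dr:
    - [0, 0, 0]
    - [0, 0, 0]
    - [0, 0, 0]
    - [0, 0, 0]
    - [0, 0, 0]
    - [0, 0, 0]
    - [0, 0, 0]
    - [0, 0, 0]
    - [0, 0, 0]
    - [0, 0, 0]

```text
clock: 16.9
position: [617.2, 251.4, 250.0]
ee_rot: [-0.391, 0.92, -0.001, 0.001]
contact_force: [0.5, 0.3, -0.2]
gripper_width: 85.0
grasp_force: 0.0
```

Emit:
move_arm:
  fingers: [15, 15, 15, 15, 15, 15, 15, 15, 15, 15]
  travel:
    - [0, 0, 0]
    - [0, 0, 0]
    - [0, 0, 0]
    - [0, 0, 0]
    - [0, 0, 0]
    - [0, 0, 0]
    - [0, 0, 0]
    - [0, 0, 0]
    - [0, 0, 0]
    - [0, 0, 0]
  dr:
    - [0, 0, 0]
    - [0, 0, 0]
    - [0, 0, 0]
    - [0, 0, 0]
    - [0, 0, 0]
    - [0, 0, 0]
    - [0, 0, 0]
    - [0, 0, 0]
    - [0, 0, 0]
    - [0, 0, 0]

```text
clock: 17.9
position: [616.9, 251.1, 249.2]
ee_rot: [-0.391, 0.92, -0.001, 0.0]
contact_force: [-1.6, -0.5, 3.8]
gripper_width: 27.5
grasp_force: 50.2
```

```bash
python3 - <<'E'
from plan import *
sent([0,1.5,110],[0,0,0]);print(arm.read_state()["wrist_torque"],get()[0])
E
```

```text
t 17.9 err mm [-0.   0.9 -0.6] rot [ 0.003  0.001 -0.   ] F [-1.6 -0.5  3.8] w 27.5 gf 50.2 j [ 0.63  0.59 -0.07  0.   -0.91 -1.4 ]
[0.0147103  0.38575838 0.05744595] [616.95932798 250.20759955 249.82100626]
```

Emit:
move_arm:
  fingers: [15, 15, 15, 15, 15, 15]
  travel:
    - [0, 0, -10]
    - [0, 0, -30]
    - [0, 0, -55]
    - [0, 0, -80]
    - [0, 0, -100]
    - [0, 0, -100]
  dr:
    - [0, 0, 0]
    - [0, 0, 0]
    - [0, 0, 0]
    - [0, 0, 0]
    - [0, 0, 0]
    - [0, 0, 0]

```text
clock: 18.5
position: [617.4, 251.7, 352.3]
ee_rot: [-0.391, 0.92, -0.001, 0.003]
contact_force: [-0.1, 0.0, -1.1]
gripper_width: 27.4
grasp_force: 49.8
```

```bash
python3 - <<'E'
from plan import *
sent([0,0,-100],[0,0,0])
for nme in("top","side"):
    im,m=snap(nme)
    h=cv2.cvtColor(im,cv2.COLOR_RGB2HSV);k=((h[...,0]>95)&(h[...,0]<130)&(h[...,1]>120)).astype(np.uint8)
    n,l,s,c=cv2.connectedComponentsWithStats(k)
    for i in range(1,n):
        if s[i,4]>8: print(nme,s[i],c[i].round(1),onz(m,c[i],32).round(1))
    np.save(f"pics/{nme}6.npy",im)
# blank top-face from w4 pose & top
im=np.load("pics/top6.npy");m=arm.camera_model("top")
mask=((im[...,0]<150)&(im[...,0].astype(int)>im[...,2]*1.4)).astype(np.uint8)
x,y=proj(m,[500,-100,32]).astype(int);M=np.zeros_like(mask);M[y-40:y+40,x-50:x+50]=mask[y-40:y+40,x-50:x+50]
cs,_=cv2.findContours(M,cv2.RETR_EXTERNAL,cv2.CHAIN_APPROX_NONE);c=max(cs,key=cv2.contourArea)
P=np.array([onz(m,q[0],32)[:2] for q in c],np.float32);print(cv2.minAreaRect(P))
E
```

```text
t 18.5 err mm [0.4 1.5 2.4] rot [ 0.004 -0.005 -0.001] F [-0.1  0.  -1.1] w 27.4 gf 49.8 j [ 0.63  0.49  0.04  0.   -1.12 -1.4 ]
top [502 122  10  79 758] [506.6 162.5] [ 656.  -847.9   32. ]
top [327 163  10  12  29] [330.1 169.9] [ 620.1 -295.1   32. ]
top [271 204   6   6  32] [273.5 206.5] [ 501.8 -120.8   32. ]
top [353 240  29  28 296] [367.2 253.2] [ 364.1 -413.4   32. ]
side [334 126  31  22 466] [349.  136.5] [ 361.1 -384.3   32. ]
side [239 131  19  13 203] [248.1 137.5] [ 631.5 -294.5   32. ]
side [271 181   9   5  38] [274.7 183.1] [ 503.  -119.2   32. ]
((497.14459228515625, -99.34895324707031), (63.305870056152344, 121.14041900634766), 4.30436897277832)
```

```bash
python3 - <<'E'
from plan import *
to([502,-121,349.8-155],ori(136,0))
E
```

```text
travel [346.9, -175.1, -0.1] dr [-0.0001, 0.0003, 0.0001] tcp [ 502. -121.  350.]
```

Emit:
move_arm:
  fingers: [15, 15, 15, 15, 15, 15, 15, 15, 15, 15]
  travel:
    - [15, -8, 0]
    - [50, -25, 0]
    - [93, -47, 0]
    - [137, -69, 0]
    - [180, -91, 0]
    - [224, -113, 0]
    - [268, -135, 0]
    - [310, -156, 0]
    - [335, -169, 0]
    - [347, -175, 0]
  dr:
    - [0, 0, 0]
    - [0, 0, 0]
    - [0, 0, 0]
    - [0, 0, 0]
    - [0, 0, 0]
    - [0, 0, 0]
    - [0, 0, 0]
    - [0, 0, 0]
    - [0, 0, 0]
    - [0, 0, 0]

```text
clock: 19.6
position: [499.7, -122.4, 348.3]
ee_rot: [-0.389, 0.921, -0.001, -0.002]
contact_force: [-0.1, 0.1, -1.8]
gripper_width: 27.9
grasp_force: 49.7
```

Emit:
move_arm:
  fingers: [15, 15, 15, 15, 15, 15, 15]
  travel:
    - [0, 0, 10]
    - [0, 0, 25]
    - [0, 0, 40]
    - [0, 0, 54]
    - [0, 0, 60]
    - [0, 0, 60]
    - [0, 0, 60]
  dr:
    - [0, 0, 0]
    - [0, 0, 0]
    - [0, 0, 0]
    - [0, 0, 0]
    - [0, 0, 0]
    - [0, 0, 0]
    - [0, 0, 0]

```text
clock: 20.3
position: [502.3, -119.5, 289.8]
ee_rot: [-0.391, 0.92, -0.002, 0.0]
contact_force: [-0.2, 0.6, -0.6]
gripper_width: 27.3
grasp_force: 49.7
```

```bash
python3 - <<'E'
from plan import *
sent([347,-175,0],[0,0,0]);sent([0,0,60],[0,0,0])
F=[];
for n in("side","wrist","top"):
    im,m=snap(n); F.append(arm.read_state()["contact_force"]); np.save(f"pics/{n}7.npy",im)
    h=cv2.cvtColor(im,cv2.COLOR_RGB2HSV);k=((h[...,0]>95)&(h[...,0]<130)&(h[...,1]>120)).astype(np.uint8)
    nn,l,s,c=cv2.connectedComponentsWithStats(k)
    if n=="side":
        print([(s[i].tolist(),c[i].round(1)) for i in range(1,nn) if s[i,4]>5])
        x,y=proj(m,[502,-121,70]).astype(int);print("tip proj",proj(m,[502,-121,289.8-243.8]),"spot",proj(m,[502,-121,32]))
        a=im[y-60:y+40,x-65:x+65];print(x-65,y-60);cv2.imwrite("pics/s7.png",cv2.resize(a,None,fx=6,fy=6,interpolation=cv2.INTER_CUBIC)[:,:,::-1])
print(np.mean(F,0))
E
```

```text
t 20.3 err mm [  0.4   1.5 -60. ] rot [ 0.003  0.001 -0.001] F [-0.2  0.6 -0.6] w 27.3 gf 49.7 j [ 0.08  0.32 -0.42  0.   -0.83 -0.85]
t 20.3 err mm [0.4 1.4 0. ] rot [ 0.003  0.001 -0.001] F [-0.2  0.6 -0.6] w 27.3 gf 49.7 j [ 0.08  0.32 -0.42  0.   -0.83 -0.85]
[([424, 107, 6, 3, 7], array([426.7, 108.4])), ([334, 126, 31, 22, 465], array([349. , 136.5])), ([239, 131, 19, 14, 204], array([248. , 137.5])), ([271, 181, 8, 6, 37], array([274.7, 183.2]))]
tip proj [275.42770856 178.24577801] spot [275.29446129 182.6902974 ]
210 110
[-0.30206367 -0.10048613 -1.07474477]
```

View pics/s7.png

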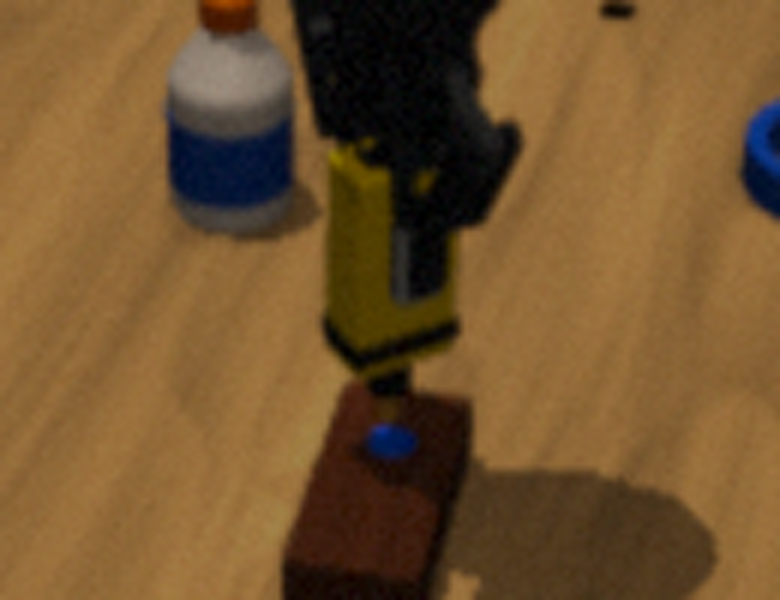

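The brass foot is at about crop (391,415), directly over the blue spot at (392,440). Now I'll lower it gently.

Emit:
move_arm:
  fingers: [15, 15, 15, 15, 15, 15, 15, 15, 15, 15]
  travel:
    - [0, 0, 3]
    - [0, 0, 7]
    - [0, 0, 11]
    - [0, 0, 13]
    - [0, 0, 14]
    - [0, 0, 15]
    - [0, 0, 16]
    - [0, 0, 16]
    - [0, 0, 16]
    - [0, 0, 16]
  dr:
    - [0, 0, 0]
    - [0, 0, 0]
    - [0, 0, 0]
    - [0, 0, 0]
    - [0, 0, 0]
    - [0, 0, 0]
    - [0, 0, 0]
    - [0, 0, 0]
    - [0, 0, 0]
    - [0, 0, 0]

```text
clock: 21.45
position: [501.8, -120.0, 273.8]
ee_rot: [-0.391, 0.92, -0.001, -0.0]
contact_force: [-0.9, 0.3, 0.7]
gripper_width: 27.5
grasp_force: 49.9
```

```bash
cat >> plan.py <<'E'
def avg(n=16):
    Fs=[];Z=[]
    for i in range(n):
        arm.get_image("side");s=arm.read_state();Fs.append(s["contact_force"]);Z.append(s["position"])
    print("F",np.mean(Fs,0).round(2),"+-",(np.std(Fs,0)[2]/n**.5).round(2),"pos",np.mean(Z,0).round(2),"cmd",get()[0].round(2))
E
python3 - <<'E'
from plan import *
sent([0,0,16],[0,0,0]);avg()
E
```

```text
t 21.45 err mm [-0.   0.9  0.1] rot [ 0.002  0.002 -0.   ] F [-0.9  0.3  0.7] w 27.5 gf 49.9 j [ 0.08  0.34 -0.43  0.   -0.79 -0.85]
F [-1.25 -0.09  0.61] +- 0.13 pos [ 501.86 -120.05  273.71] cmd [ 501.83 -120.99  273.74]
```

Emit:
move_arm:
  fingers: [15, 15, 15, 15, 15]
  travel:
    - [0, 0, 1]
    - [0, 0, 2]
    - [0, 0, 3]
    - [0, 0, 3]
    - [0, 0, 3]
  dr:
    - [0, 0, 0]
    - [0, 0, 0]
    - [0, 0, 0]
    - [0, 0, 0]
    - [0, 0, 0]

```text
clock: 22.75
position: [501.9, -120.0, 270.8]
ee_rot: [-0.391, 0.92, -0.001, -0.0]
contact_force: [-2.4, -0.1, 1.1]
gripper_width: 27.3
grasp_force: 50.1
```

```bash
python3 - <<'E'
from plan import *
sent([0,0,3],[0,0,0]);avg(30)
im,m=snap("side");x,y=proj(m,[502,-121,70]).astype(int)
a=im[y-60:y+40,x-65:x+65];cv2.imwrite("pics/s8.png",cv2.resize(a,None,fx=6,fy=6,interpolation=cv2.INTER_CUBIC)[:,:,::-1])
print(Ro.from_quat(arm.read_state()["ee_rot"]).as_matrix()[:,2])
E
```

```text
t 22.75 err mm [0.1 0.9 0. ] rot [ 0.003  0.002 -0.   ] F [-2.4 -0.1  1.1] w 27.3 gf 50.1 j [ 0.08  0.35 -0.44  0.   -0.79 -0.85]
F [-1.77 -0.23  1.8 ] +- 0.09 pos [ 501.91 -120.05  270.72] cmd [ 501.84 -120.99  270.74]
[ 0.00105298 -0.00262453 -0.999996  ]
```

View pics/s8.png

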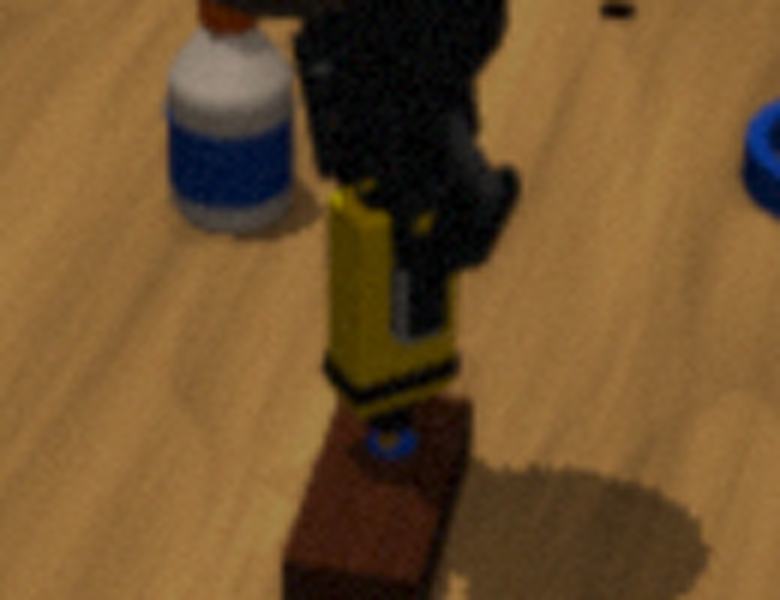

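The foot sits centred on the spot at (390,440). Force and position put it about 4.2–5 mm in, and the meter is upright. Handing in.

```bash
python3 -c "
from bench import arm
print(arm.job_done())"
```

```text
the job is handed in; nothing more can be done
None
```

I turned the blank over so it lies flat with the blue spot on top, and handed the job in at about 24 s with the meter held upright on the spot, its foot roughly 4–5 mm in (about halfway); the hand-in gave no verdict.

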